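# Zero the bench comparator on its master and load the pine spacer

## Robot

A 6-joint arm with a two-finger parallel gripper is mounted at the origin on a cart in front of the work surface, level with it; the furniture and walls round the work are solid. World frame = base frame: x ahead of the robot, y to its left, z up, the work surface at z = 0. Lengths are in m, angles in rad, forces in N, time in s.
With the tool pointing down it reaches from about 0.375 to 0.975 m from the base axis. Payload 3.8 kg.
Tool frame: the origin (TCP) lies midway between the tips of the shut fingers; the grasp point (between the pads) lies 19 mm behind it; z points along the fingers, y is the line along which they close (so a half turn about z gives the same grasp; the last joint's range is limited). The gripper opens to 85 mm and grips with 20 to 120 N. Pads are 22 mm wide; open, the fingers measure 114 mm over their backs; the gripper's body (76 mm by 85 mm) begins 54 mm behind the grasp point. The pads swing forward as they close: fully open they stand 13 mm farther back than shut.
Start: joints at [-1.261, 0.264, 1.604, -0, 1.274, -0.037], TCP at [0.229, -0.635, 0.231] pointing down, gripper open.
Joint ranges: [-2.63, 2.63], [-0.94, 2.18], [0.31, 2.57], [-1.31, 4.45], [0, 2.66], [-2.55, 2.55]. Speed limits (rad/s): [2.57, 2.57, 3.14, 3.14, 3.14, 3.14].

## Interface

Orientations are given as a rotation vector (axis times angle).
In Python, from workcell import read_state, vision, ticket gives the robot as it stands. The module is installed in compiled form; this text tells all that it offers.
- The arm moves only by the tool jog_arm, never from a script. Its arguments are lists of equal length, an entry for each row: "turn": the turn, a rotation vector about the tool's x, y, z in rad, a list of three; "delta_pos": the shift along the tool's x, y, z in m, a list of three; "gripper": the finger opening in m, from 0 to 0.0854. In form: {"turn": [[rx, ry, rz], ...], "delta_pos": [[dx, dy, dz], ...], "gripper": [gripper, ...]}. A call has 1 to 20 rows; each row shifts and turns the commanded pose from where the row before left it, along the tool's axes as they then stand; what a row does not reach is not made up. A row lasts 1/12 s, in which the tool goes at most 41.7 mm and 7.16 degrees, less where a joint would pass 70% of its speed; a pose out of reach is approached as far as the arm can. A call with a gripper value outside its range is refused whole. The fingers move at their own pace and stop on an object; "grip_force" is the grip in N (left out, the last holds). Time passes only in rows, so rows that do not move let the fingers close. It gives the time, the measured TCP pose, the force, the opening and the grip force at its end, in the units of the state.
- read_state(): the state, without advancing time (a new reading comes with each control period).
- vision.read_camera(name): name is "side" or "top" or "wrist"; returns the picture (384x512x3 uint8, red, green, blue); there is no depth.
- vision.calibration(name): a dict with "vfov" (degrees; the focal length in pixels is half the picture's height over the tangent of half this angle, whatever the lens; pixels are square), "cx", "cy" (the principal point, pixels), "R" (3x3) and "t" (3): a world point X has camera coordinates R X + t; the wrist camera has in their place "mount" (4x4, takes a point from camera to tool coordinates, whose origin is the TCP and whose axes are the flange's). Camera axes: x right, y down, z forward; pixel columns grow to the right and rows downward; lengths in m; the calibration is good to about 2 mm. A picture is of the moment at which its call begins: read the wrist's pose just before it. calibration takes no time and is no camera call.
- ticket.finish_job(): hands the job in; it is judged then, once.
The state is a dict: "time": time; "q": joint angles; "joint_vel": joint speeds; "joint_torque": joint torques, N m; "tool_pos": TCP position; "tcp_rot": TCP orientation; "wrist_force": force on the tool from outside, world axes, zero at the start; "torque": the same for the moment, N m; "width": opening from 0.0 (shut) to 1.0 (fully open); "grip_force": force on a finger pad.
Only numpy, scipy, OpenCV 4.12 (cv2) and the standard library are available. Lean on these libraries where they do the work, as an engineer would, in place of code of your own. Each camera call takes 0.05 s, during which the arm holds its last target. There are 200 camera calls.

## Task

The aluminium master block with blue bands sits in the bench comparator: press the red zero key while the master is in place. Then lift the master out and lay it flat on the cork pad, and put the 90 mm pine block into the comparator in its place, lying flat on the bed between the anvil and the sprung plunger. Do not press the zero key without the master in place, and leave both blocks released.

Things in the scene. Friction and masses are not known exactly. Their poses are not given: they have to be found in the camera images.
- comparator: Green-based gauge, fixed, 90 x 228 mm. Origin on the worktop under the seat's centre; y is the measuring direction. The steel bed is 12 mm above the origin. At +y a dark fixed anvil, 44 mm wide and high, face at y = +45 mm, top edge rounded (radius 8 mm). At -y the sprung plunger, then a grey housing (y -95 to -148 mm, 60 mm high). Both x sides of the seat are open for fingers.
- plunger (a joint): Brass plunger head, 36 mm wide; face at y = -45 mm minus this value: 0 with a 90 mm block in (2 N towards the anvil), -0.010 when empty, 0.016 fully back. Face upright to 26 mm above the worktop, then slopes back 18 mm up to 60 mm high: a block lowered from above 2 to 4 mm nearer the plunger than the seat's centre pushes it back; the spring then slides it to the anvil.
- zero_key_top (a point): Centre of the top of the round red zero key, 28 mm across, on the top of the comparator's grey housing, 82 mm above the worktop. It is pressed straight down: 6 mm of travel, about 5 N at full travel, counted as pressed from 3 mm; it springs back. A thin lamp cord hangs down at 0.66 m ahead of the robot and 0.06 m to its right: swing across nearer the robot than that.
- master: Master block: aluminium with two blue bands, 45 x 90 x 38 mm (x, y, z), 0.4 kg, starts in the comparator's seat, its y along the comparator's y. Origin at the centre of its underside. Grasp across the 45 mm width (x) from above.
- part: The part: plain pine block 45 x 90 x 38 mm (x, y, z), 0.07 kg, flat on the worktop. Not it: the smaller pine offcut 38 x 60 x 19 mm nearby, and other blocks farther off. Origin at the centre of its underside, y along its length. Grasp across the 45 mm width (x) from above; either end may face the anvil.
- pad: Cork pad, 70 x 100 mm and 3 mm thick, fixed flat on the worktop, the place for the master when it is out. Origin at the centre of its underside; long side along its y. Any way round will do.

How it is judged:
By the outcome, as a careful person would: the job done as asked, in the order asked, and still so for the second after the job is handed in, with the robot touching nothing.
It also fails if it takes over 61 s, if anything falls off the work surface, if the arm or the gripper's body presses on something with over 40 N, if the wrist force passes 120 N, or if a joint passes its speed limit or range.

## Working session

There is one attempt and no reset: what is moved stays moved. The work goes in short steps, Python scripts to look and compute and a tool call to move; the robot and the scene stay as the last step left them, time stands still between calls to the robot, and variables do not carry over. Pictures are saved under pics/ and viewed, at most 10 in all, crops included, and the job is handed in when it is done.

Besides the shell and the picture viewer there is one more tool, called after "Emit:" as name(argument=value, ...) on one line, values as JSON. jog_arm: Moves the arm, as the interface text tells. Its arguments: {"type":"object","properties":{"turn":{"type":"array","items":{"type":"array","items":{"type":"number"}}},"delta_pos":{"type":"array","items":{"type":"array","items":{"type":"number"}}},"gripper":{"type":"array","items":{"type":"number"}},"grip_force":{"type":"number"}},"required":["turn","delta_pos","gripper"]}

```bash
mkdir -p pics; cat > h.py <<'E'
import numpy as np, cv2
from scipy.spatial.transform import Rotation as Ro
from workcell import read_state, vision, ticket
def K(name):
    c=vision.calibration(name); return c
def ray(name,u,v,st=None):
    c=vision.calibration(name); f=192/np.tan(np.radians(c["vfov"])/2)
    d=np.array([(u-c["cx"])/f,(v-c["cy"])/f,1.])
    if name=="wrist":
        M=np.array(c["mount"]);T=np.eye(4);T[:3,:3]=Ro.from_rotvec(st["tcp_rot"]).as_matrix();T[:3,3]=st["tool_pos"]
        W=T@M; return W[:3,3],W[:3,:3]@d
    R=np.array(c["R"]);t=np.array(c["t"]); return -R.T@t,R.T@d
def onz(name,u,v,z,st=None):
    o,d=ray(name,u,v,st); return o+d*(z-o[2])/d[2]
def proj(name,X):
    c=vision.calibration(name); f=192/np.tan(np.radians(c["vfov"])/2)
    p=np.array(c["R"])@np.array(X)+np.array(c["t"]); return f*p[0]/p[2]+c["cx"],f*p[1]/p[2]+c["cy"]
def save(img,fn,s=1.5): cv2.imwrite(fn,cv2.resize(img[:,:,::-1],None,fx=s,fy=s,interpolation=cv2.INTER_CUBIC))
E
python3 - <<'E'
from h import *
for n in ("top","side"):
    im=vision.read_camera(n); np.save(n+".npy",im); save(im,f"pics/{n}0.png")
    c=vision.calibration(n); print(n,c["vfov"],c["cx"],c["cy"],-np.array(c["R"]).T@np.array(c["t"]))
print(read_state()); print(vision.calibration("wrist"))
E
```

```text
top 46.447320538163964 257.58821186215357 191.07096540259562 [0.34902659 0.28797687 0.92908801]
side 52.27934085410749 254.38756769078765 192.4220761879721 [ 0.45949311 -0.43146598  0.51693714]
{'time': 0.1, 'q': array([-1.26090619e+00,  2.64703902e-01,  1.60525618e+00,  5.45859792e-05,
        1.27369819e+00, -3.68891405e-02]), 'joint_vel': array([ 0.00047077, -0.00150568, -0.00502599, -0.00055979, -0.00049079,
        0.00137745]), 'joint_torque': array([ 3.82358849e-04, -5.16708505e+01, -3.68589485e+01, -1.68750415e-05,
        6.32169118e-03, -1.23750601e-05]), 'tool_pos': array([ 0.22923109, -0.6341743 ,  0.23005882]), 'tcp_rot': array([-3.09246809e+00, -5.41615237e-01,  3.60089884e-04]), 'wrist_force': array([-0.47816924,  0.30273583, -0.70141536]), 'torque': array([ 0.01367878, -0.00791072,  0.00481797]), 'grip_force': 0.0, 'width': 0.9978894895797629}
{'vfov': 68.05803347741421, 'cx': 256.4518122708284, 'cy': 193.89425220547943, 'mount': array([[ 5.63456322e-04, -9.59827225e-01, -2.80591127e-01,
         7.10854329e-02],
       [ 9.99999321e-01,  2.54719103e-04,  1.13677725e-03,
         9.50347728e-04],
       [-1.01963783e-03, -2.80591577e-01,  9.59826717e-01,
        -1.42403162e-01],
       [ 0.00000000e+00,  0.00000000e+00,  0.00000000e+00,
         1.00000000e+00]])}
```

View pics/top0.png

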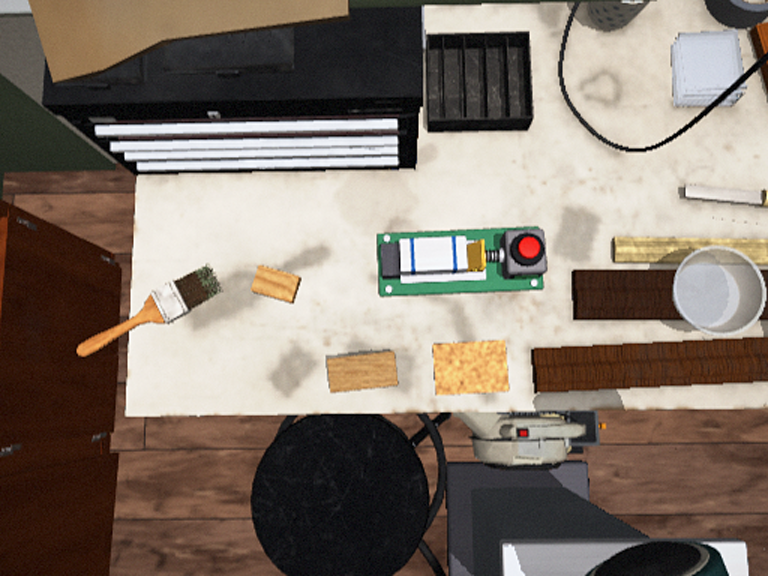

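View pics/side0.png

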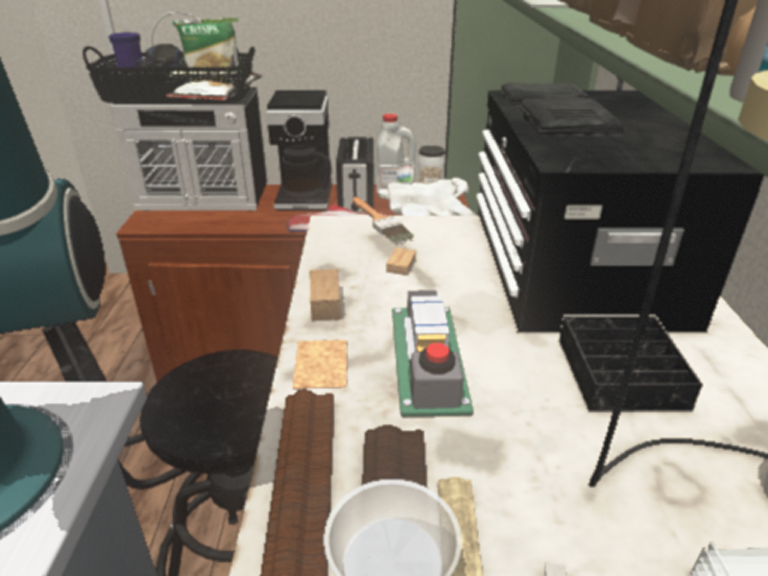

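The top view shows the comparator (green base, master with blue bands) around (462,262), the red key at (529,247), the pad at (470,367), the pine part at (362,370) and the offcut at (276,284). The side view agrees, with the cord well to the right of the comparator.

```bash
python3 - <<'E'
from h import *
im=np.load("top.npy"); hsv=cv2.cvtColor(im,cv2.COLOR_RGB2HSV)
def blob(m,roi):
    z=np.zeros(m.shape,np.uint8);x0,y0,x1,y1=[int(a/1.5) for a in roi]; z[y0:y1,x0:x1]=m[y0:y1,x0:x1].astype(np.uint8)*255
    cs,_=cv2.findContours(z,cv2.RETR_EXTERNAL,cv2.CHAIN_APPROX_NONE); return max(cs,key=cv2.contourArea)
def rep(n,c,z):
    P=np.array([onz("top",u,v,z)[:2] for u,v in c[:,0]],np.float32)
    (a,b),s,_=r=cv2.minAreaRect(P); bx=cv2.boxPoints(r)
    e=[bx[1]-bx[0],bx[2]-bx[1]]; l=max(e,key=np.linalg.norm); ang=np.degrees(np.arctan2(l[1],l[0]))%180
    print(n,np.round([a,b],4),np.round(sorted(s),4),"long-axis deg",round(ang,2))
H,S,V=hsv[...,0].astype(int),hsv[...,1].astype(int),hsv[...,2].astype(int)
rep("key",blob(((H<6)|(H>174))&(S>180)&(V>120),(490,215,560,280)),.082)
rep("base",blob((H>55)&(H<95)&(S>100),(365,215,560,310)),.008)
rep("pad",blob((H>8)&(H<30)&(S>60),(420,330,520,405)),.003)
rep("part",blob((H>8)&(H<30)&(S>60),(315,340,410,405)),.038)
rep("part-S80",blob((H>8)&(H<30)&(S>85),(315,340,410,405)),.038)
m=blob((H>95)&(H<125)&(S>120),(395,230,430,285)); rep("band1",m,.05)
m=blob((H>95)&(H<125)&(S>120),(440,230,475,285)); rep("band2",m,.05)
st=read_state();R=Ro.from_rotvec(st["tcp_rot"]).as_matrix();print(np.round(R,3))
E
```

```text
key [0.5312 0.1236] [0.0249 0.0258] long-axis deg 177.5
base [0.5247 0.2067] [0.0853 0.2269] long-axis deg 89.04
pad [0.3823 0.196 ] [0.0714 0.1004] long-axis deg 92.58
part [0.3773 0.342 ] [0.0467 0.0907] long-axis deg 95.79
part-S80 [0.3772 0.3418] [0.0454 0.0899] long-axis deg 95.99
band1 [0.5287 0.2732] [0.0042 0.0472] long-axis deg 1.37
band2 [0.5308 0.2171] [0.0044 0.0491] long-axis deg 0.81
[[ 0.94   0.34  -0.001]
 [ 0.34  -0.94   0.002]
 [ 0.    -0.002 -1.   ]]
```

Emit:
jog_arm(turn=[[0,0,0],[0,0,0],[0,0,0],[0,0,0],[0,0,0],[0,0,0],[0,0,0],[0,0,0],[0,0,0],[0,0,0],[0,0,0],[0,0,0],[0,0,0],[0,0,0],[0,0,0],[0,0,0],[0,0,0],[0,0,0],[0,0,0],[0,0,0]], delta_pos=[[0.026,-0.031,0],[0.026,-0.031,0],[0.026,-0.031,0],[0.026,-0.031,0],[0.026,-0.031,0],[0.026,-0.031,0],[0.026,-0.031,0],[0.026,-0.031,0],[0.026,-0.031,0],[0.026,-0.031,0],[0.026,-0.031,0],[0.026,-0.031,0],[0.026,-0.031,0],[0.026,-0.031,0],[0.026,-0.031,0],[0.026,-0.031,0],[0.026,-0.031,0],[0.026,-0.031,0],[0.026,-0.031,0],[0.026,-0.031,0]], gripper=[0.085,0.085,0.085,0.085,0.085,0.085,0.085,0.085,0.085,0.085,0.085,0.085,0.085,0.085,0.085,0.085,0.085,0.085,0.085,0.085])

```text
time: 1.77
tool_pos: [0.5076, 0.1271, 0.2309]
tcp_rot: [3.094, 0.543, -0.001]
wrist_force: [1.3, -0.4, 0.3]
width: 1.001
grip_force: 0.0
```

Emit:
jog_arm(turn=[[0,0,0],[0,0,-0.1225],[0,0,-0.1225],[0,0,-0.1225],[0,0,-0.1225],[0,0,-0.1225],[0,0,-0.1225],[0,0,-0.1225],[0,0,-0.1225],[0,0,-0.1225],[0,0,-0.1225],[0,0,0],[0,0,0]], delta_pos=[[0.026,-0.031,0],[0,0,0],[0,0,0],[0,0,0],[0,0,0],[0,0,0],[0,0,0],[0,0,0],[0,0,0],[0,0,0],[0,0,0],[0,0,0],[0,0,0]], gripper=[0.0,0.0,0.0,0.0,0.0,0.0,0.0,0.0,0.0,0.0,0.0,0.0,0.0])

```text
time: 2.85
tool_pos: [0.5214, 0.1629, 0.2309]
tcp_rot: [-2.224, -2.219, 0.001]
wrist_force: [0.2, 0.3, -0.1]
width: 0.002
grip_force: 0.0
```

```bash
python3 - <<'E'
from h import *
st=read_state(); im=vision.read_camera("wrist"); np.save("w1.npy",im); np.save("w1s.npy",np.r_[st["tool_pos"],st["tcp_rot"]]); save(im,"pics/w1.png")
print(st["time"],st["tool_pos"],st["q"],st["width"]);print(np.round(Ro.from_rotvec(st["tcp_rot"]).as_matrix(),4))
E
```

```text
2.85 [0.5213641  0.16292232 0.23088543] [ 2.57276909e-01  2.11399062e-02  1.88022195e+00 -3.23149399e-07
  1.24096225e+00  2.59685170e-01] 0.002039289089396129
[[ 2.4e-03  1.0e+00 -7.0e-04]
 [ 1.0e+00 -2.4e-03 -2.0e-04]
 [-2.0e-04 -7.0e-04 -1.0e+00]]
```

View pics/w1.png

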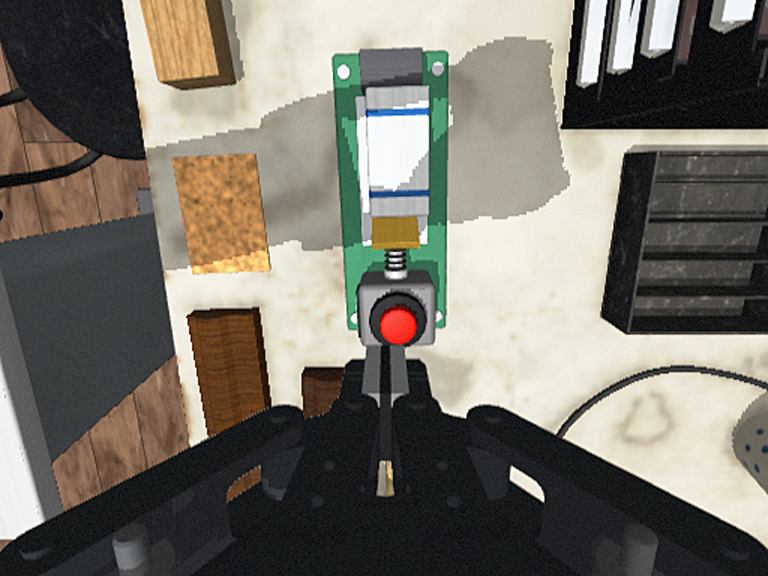

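The wrist view shows the red key at (397,326) and the master at (398,150), with its bands at rows 111 and 193. The pad is at (222,213), and the near end of the part at (190,40).

```bash
python3 - <<'E'
from h import *
a=np.load("w1s.npy"); st=dict(tool_pos=a[:3],tcp_rot=a[3:]); im=np.load("w1.npy"); hsv=cv2.cvtColor(im,cv2.COLOR_RGB2HSV).astype(int)
H,S,V=hsv[...,0],hsv[...,1],hsv[...,2]
def blob(m,roi):
    z=np.zeros(m.shape,np.uint8);x0,y0,x1,y1=[int(q/1.5) for q in roi]; z[y0:y1,x0:x1]=m[y0:y1,x0:x1].astype(np.uint8)*255
    return max(cv2.findContours(z,cv2.RETR_EXTERNAL,cv2.CHAIN_APPROX_NONE)[0],key=cv2.contourArea)
def rep(n,c,z):
    P=np.array([onz("wrist",u,v,z,st)[:2] for u,v in c[:,0]],np.float32)
    (x,y),s,_=r=cv2.minAreaRect(P); bx=cv2.boxPoints(r); l=max([bx[1]-bx[0],bx[2]-bx[1]],key=np.linalg.norm)
    print(n,np.round([x,y],4),np.round(s,4),"deg",round(np.degrees(np.arctan2(l[1],l[0]))%180,2))
    print("   ext",P.min(0),P.max(0))
rep("key",blob(((H<6)|(H>174))&(S>180)&(V>100),(360,290,440,350)),.082)
b=(H>95)&(H<130)&(S>100)
rep("band+y",blob(b,(355,95,440,125)),.05); rep("band-y",blob(b,(355,180,440,205)),.05)
rep("pad",blob((H>8)&(H<30)&(S>60),(160,140,290,285)),.003)
g=(H>55)&(H<95)&(S>90)
rep("green",blob(g|((S<400)&False),(320,40,460,340)),.008)
# right & left outline of green
P=[];
for v in range(60,190,5):
    u=np.where(g[v,210:310])[0]
    if len(u): P.append([onz("wrist",210+u[0],v,.008,st)[:2],onz("wrist",210+u[-1],v,.008,st)[:2]])
P=np.array(P)
for k in (0,1): f=np.polyfit(P[:,k,1],P[:,k,0],1); print("edge",f[0]*57.3,np.polyval(f,.245))
E
```

```text
key [0.5305 0.1216] [0.027  0.0283] deg 133.81
   ext [0.5176144  0.10731388] [0.5438897  0.13646118]
band+y [0.5301 0.2697] [0.0433 0.0042] deg 1.54
   ext [0.5084482  0.26725522] [0.5517721 0.2721022]
band-y [0.5315 0.2139] [0.0434 0.0046] deg 1.33
   ext [0.5098837  0.21137147] [0.5532404  0.21673472]
pad [0.3815 0.1926] [0.0706 0.1   ] deg 92.71
   ext [0.34463778 0.14155509] [0.4183929  0.24362835]
green [0.5023 0.2025] [0.037  0.2268] deg 91.78
   ext [0.4813104  0.08880482] [0.52205884 0.3156685 ]
edge -1.721919749185021 0.48331386407477983
edge -1.6146169345070986 0.5709222072725773
```

Emit:
jog_arm(turn=[[0,0,-0.028],[0,0,0],[0,0,0],[0,0,0],[0,0,0],[0,0,0],[0,0,0],[0,0,0],[0,0,0],[0,0,0],[0,0,0],[0,0,0],[0,0,0],[0,0,0]], delta_pos=[[-0.0405,0.009,0],[0,0,0.035],[0,0,0.035],[0,0,0.03],[0,0,0.02],[0,0,0.015],[0,0,0.008],[0,0,0.004],[0,0,0.002],[0,0,0.002],[0,0,0.002],[0,0,0.001],[0,0,0],[0,0,0]], gripper=[0,0,0,0,0,0,0,0,0,0,0,0,0,0])

```text
time: 4.07
tool_pos: [0.5316, 0.1227, 0.0784]
tcp_rot: [2.188, 2.252, 0.003]
wrist_force: [-0.8, -0.9, 3.1]
width: 0.002
grip_force: 1.7
```

Emit:
jog_arm(turn=[[0,0,0],[0,0,0],[0,0,0],[0,0,0]], delta_pos=[[0,0,0.001],[0,0,0.001],[0,0,0],[0,0,0]], gripper=[0,0,0,0])

```text
time: 4.4
tool_pos: [0.5316, 0.1228, 0.076]
tcp_rot: [2.188, 2.253, 0.003]
wrist_force: [-0.4, -0.0, 4.7]
width: -0.0
grip_force: 2.8
```

Emit:
jog_arm(turn=[[0,0,0],[0,0,0],[0,0,0],[0,0,0],[0,0,0],[0,0,0],[0,0,0],[0,0,0],[0,0,0],[0,0,0],[0,0,0],[0,0,0],[0,0,0],[0,0,0]], delta_pos=[[0,0,-0.03],[0,0,-0.04],[0,0,-0.04],[0.03,0,0],[0.03,0.001,0],[0.03,0.001,0],[0.0305,0.001,0],[0,0,0.03],[0,0,0.04],[0,0,0.04],[0,0,0.03],[0,0,0.02],[0,0,0.008],[0,0,0]], gripper=[0,0,0,0.08,0.08,0.08,0.08,0.08,0.08,0.08,0.08,0.08,0.08,0.08])

```text
time: 5.57
tool_pos: [0.5277, 0.242, 0.0141]
tcp_rot: [-2.187, -2.252, 0.009]
wrist_force: [-1.0, 0.0, -0.1]
width: 0.934
grip_force: 0.0
```

Emit:
jog_arm(turn=[[0,0,0],[0,0,0],[0,0,0],[0,0,0],[0,0,0],[0,0,0]], delta_pos=[[0,0,0],[0,0,0],[0,0,0],[0,0,0],[0,0,0],[0,0,0]], gripper=[0.03,0.03,0.03,0.03,0.03,0.03], grip_force=50)

```text
time: 6.07
tool_pos: [0.5319, 0.2438, 0.0197]
tcp_rot: [2.188, 2.252, 0.006]
wrist_force: [-0.7, -0.6, 6.9]
width: 0.515
grip_force: 53.7
```

Emit:
jog_arm(turn=[[0,0,0],[0,0,0],[0,0,0],[0,0,0],[0,0,0],[0,0,0],[0,0,-0.017],[0,0,0],[0,0,0],[0,0,0]], delta_pos=[[0,0,-0.01],[0,0,-0.02],[0,0,-0.035],[0,0,-0.035],[-0.009,-0.03,0],[-0.009,-0.03,0],[-0.009,-0.03,0],[-0.009,-0.03,0],[-0.009,-0.0315,0],[0,0,0]], gripper=[0.03,0.03,0.03,0.03,0.03,0.03,0.03,0.03,0.03,0.03])

```text
time: 6.9
tool_pos: [0.372, 0.1894, 0.1147]
tcp_rot: [-2.166, -2.269, 0.015]
wrist_force: [-1.4, -0.4, -5.7]
width: 0.522
grip_force: 52.6
```

```bash
python3 - <<'E'
from h import *
st=read_state(); im=vision.read_camera("wrist"); np.save("w2.npy",im); np.save("w2s.npy",np.r_[st["tool_pos"],st["tcp_rot"]]); save(im,"pics/w2.png")
print(st["time"],st["tool_pos"],st["tcp_rot"],st["width"],st["wrist_force"])
E
```

```text
6.9 [0.37203103 0.18936549 0.11467741] [-2.1664615  -2.26936098  0.01479948] 0.521780741749764 [-1.4200934  -0.4438829  -5.70518222]
```

View pics/w2.png

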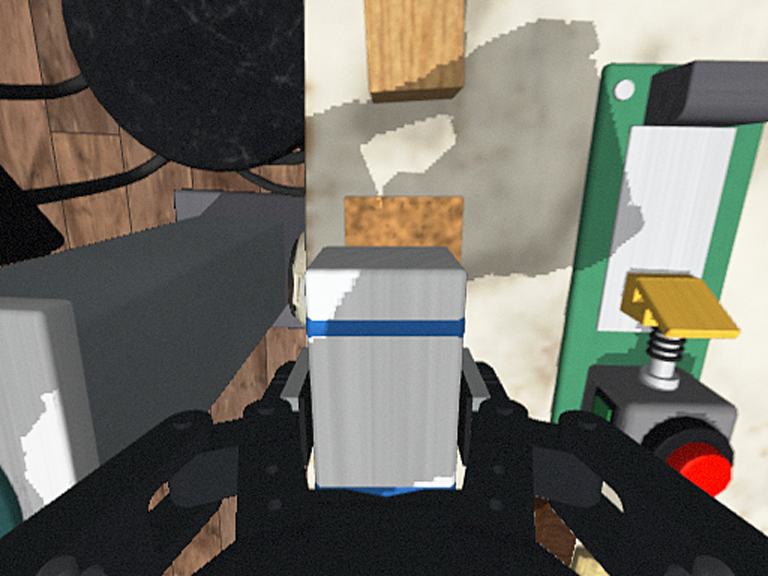

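The master is held squarely between the fingers, with its band at row 328. The pad's far edge, at row 196 and columns 345–464, shows beyond it. Descend partly and let the arm settle.

Emit:
jog_arm(turn=[[0,0,0],[0,0,0],[0,0,0],[0,0,0],[0,0,0]], delta_pos=[[0,0,0.03],[0,0,0.03],[0,0,0.015],[0,0,0],[0,0,0]], gripper=[0.03,0.03,0.03,0.03,0.03])

```text
time: 7.37
tool_pos: [0.38, 0.1924, 0.0419]
tcp_rot: [-2.169, -2.271, 0.003]
wrist_force: [0.3, 0.5, -4.7]
width: 0.52
grip_force: 52.7
```

```bash
python3 - <<'E'
from h import *
st=read_state(); im=vision.read_camera("wrist"); np.save("w3.npy",im)
p=st["tool_pos"]; print(p,st["tcp_rot"])
hsv=cv2.cvtColor(im,cv2.COLOR_RGB2HSV).astype(int);H,S,V=np.moveaxis(hsv,2,0)
# far pad edge: cork mask in upper half near the held block
m=((H>8)&(H<30)&(S>90)).astype(np.uint8)
n,l,s,c=cv2.connectedComponentsWithStats(m)
for i in np.argsort(-s[1:,4])[:4]+1:
    x,y,w,h,a=s[i]; print("blob",x,y,w,h,a,[np.round(onz("wrist",u,v,.003,st)[:2],4) for u,v in((x,y),(x+w,y))])
a=np.load("w2s.npy"); s2=dict(tool_pos=a[:3],tcp_rot=a[3:]); im=np.load("w2.npy")
T=Ro.from_rotvec(a[3:]).as_matrix()
zt=.0503-.0197+a[2]  # height of block top
for u,v in((307,268),(464,268),(306,328),(464,328),(316,488),(456,488)):
    X=onz("wrist",u/1.5,v/1.5,zt,s2); print(u,v,np.round(T.T@(X-a[:3]),4))
E
```

```text
[0.38003688 0.19241399 0.04187163] [-2.16926017 -2.27144705  0.00293727]
blob 217 0 100 57 5109 [array([0.3524, 0.3202]), array([0.4077, 0.3227])]
blob 0 55 73 73 2831 [array([0.2263, 0.2866]), array([0.2689, 0.2885])]
blob 0 122 72 57 2602 [array([0.2185, 0.2483]), array([0.2632, 0.2504])]
blob 456 214 56 70 2600 [array([0.515 , 0.2017]), array([0.5527, 0.2035])]
307 268 [ 0.0437 -0.0205 -0.0306]
464 268 [ 0.0439  0.0216 -0.031 ]
306 328 [ 0.0265 -0.0217 -0.0305]
464 328 [ 0.0267  0.0225 -0.0309]
316 488 [-0.0278 -0.0213 -0.0303]
456 488 [-0.0273  0.0229 -0.0307]
```

Emit:
jog_arm(turn=[[0,0,0],[0,0,0],[0,0,0],[0,0,0],[0,0,0],[0,0,0]], delta_pos=[[0.0015,0.002,0.012],[0,0,0.01],[0,0,0.005],[0,0,0.003],[0,0,0],[0,0,0]], gripper=[0.03,0.03,0.03,0.03,0.03,0.03])

```text
time: 7.92
tool_pos: [0.3824, 0.1943, 0.0125]
tcp_rot: [-2.17, -2.272, 0.0]
wrist_force: [0.6, 0.4, -4.2]
width: 0.521
grip_force: 52.8
```

Emit:
jog_arm(turn=[[0,0,0],[0,0,0],[0,0,0],[0,0,0],[0,0,0],[0,0,0]], delta_pos=[[0,0,0.001],[0,0,0.001],[0,0,0],[0,0,0],[0,0,0],[0,0,0]], gripper=[0.03,0.03,0.03,0.055,0.08,0.08])

```text
time: 8.42
tool_pos: [0.383, 0.1945, 0.0108]
tcp_rot: [2.169, 2.272, 0.002]
wrist_force: [0.6, 0.4, -0.2]
width: 0.897
grip_force: 0.0
```

Emit:
jog_arm(turn=[[0,0,0],[0,0,0],[0,0,0],[0,0,0],[0,0,0],[0,0,-0.058],[0,0,0],[0,0,0],[0,0,0],[0,0,0],[0,0,0]], delta_pos=[[0,0,-0.02],[0,0,-0.035],[0,0,-0.04],[0,0,-0.035],[0.015,0,0],[0.035,0,0],[0.035,0,0],[0.01,0,0],[0,0,0],[0,0,0],[0,0,0]], gripper=[0.08,0.08,0.08,0.08,0.08,0.08,0.08,0.08,0.08,0.08,0.08])

```text
time: 9.33
tool_pos: [0.3751, 0.288, 0.1399]
tcp_rot: [2.103, 2.334, -0.002]
wrist_force: [-0.4, 0.6, 0.1]
width: 0.934
grip_force: 0.0
```

```bash
python3 - <<'E'
from h import *
st=read_state(); im=vision.read_camera("wrist"); np.save("w4.npy",im); np.save("w4s.npy",np.r_[st["tool_pos"],st["tcp_rot"]]); save(im,"pics/w4.png")
print(st["tool_pos"],st["tcp_rot"])
hsv=cv2.cvtColor(im,cv2.COLOR_RGB2HSV).astype(int);H,S,V=np.moveaxis(hsv,2,0)
m=((H>8)&(H<30)&(S>60)).astype(np.uint8)*255
for c in sorted(cv2.findContours(m,cv2.RETR_EXTERNAL,cv2.CHAIN_APPROX_NONE)[0],key=cv2.contourArea)[-4:]:
    P=np.array([onz("wrist",u,v,.038,st)[:2] for u,v in c[:,0]],np.float32)
    r=cv2.minAreaRect(P);bx=cv2.boxPoints(r); l=max([bx[1]-bx[0],bx[2]-bx[1]],key=np.linalg.norm)
    print(cv2.boundingRect(c),np.round(r[0],4),np.round(r[1],4),np.degrees(np.arctan2(l[1],l[0]))%180)
E
```

```text
[0.37505887 0.28795523 0.13987981] [ 2.10265655e+00  2.33381015e+00 -2.18202076e-03]
(164, 234, 39, 107) [0.3137 0.1794] [0.1206 0.035 ] 85.71352
(0, 104, 107, 74) [0.1954 0.3188] [0.0844 0.0537] 24.871067
(237, 78, 56, 109) [0.3762 0.3388] [0.0449 0.0894] 95.81871
(0, 0, 80, 108) [0.1927 0.3805] [0.0934 0.0573] 81.7277
```

View pics/w4.png

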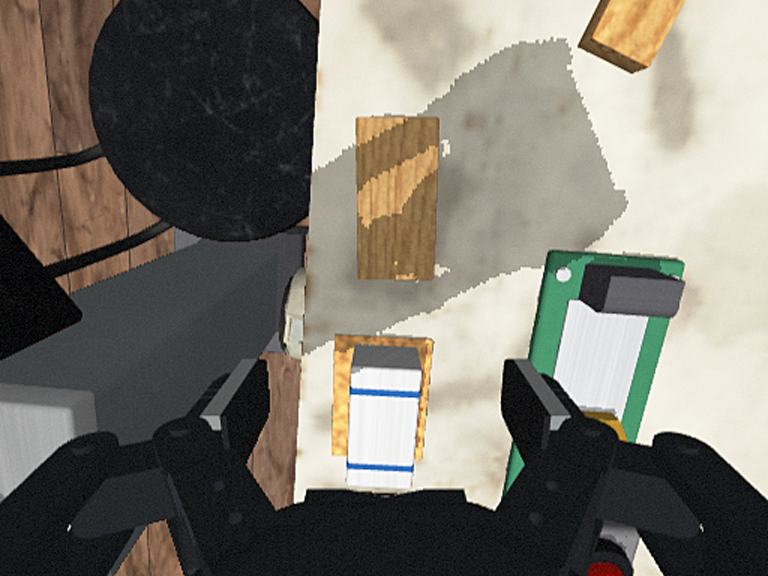

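The wrist view shows the master flat on the cork at (383,425), and the part clear at (398,197), squared to the tool. Grasp the part.

Emit:
jog_arm(turn=[[0,0,0],[0,0,0],[0,0,0],[0,0,0],[0,0,0],[0,0,0],[0,0,0],[0,0,0],[0,0,0],[0,0,0],[0,0,0],[0,0,0],[0,0,0],[0,0,0]], delta_pos=[[0.026,0.0035,0],[0.026,0.0035,0],[0,0,0.03],[0,0,0.035],[0,0,0.03],[0,0,0.02],[0,0,0.01],[0,0,0.005],[0,0,0],[0,0,0],[0,0,0],[0,0,0],[0,0,0],[0,0,0]], gripper=[0.08,0.08,0.08,0.08,0.08,0.08,0.08,0.08,0.08,0.03,0.03,0.03,0.03,0.03], grip_force=40)

```text
time: 10.55
tool_pos: [0.3783, 0.3425, 0.0121]
tcp_rot: [2.102, 2.334, 0.005]
wrist_force: [-0.3, -1.3, 6.3]
width: 0.518
grip_force: 42.8
```

Emit:
jog_arm(turn=[[0,0,0],[0,0,0],[0,0,0],[0,0,0],[0,0,0],[0,0,0],[0,0,0],[0,0,0],[0,0,0.076],[0,0,0],[0,0,0],[0,0,0]], delta_pos=[[0,0,-0.02],[0,0,-0.035],[0,0,-0.035],[0,0,-0.02],[-0.029,0.035,0],[-0.029,0.035,0],[-0.029,0.035,0],[-0.03,0.035,0],[0,0,0],[0,0,0],[0,0,0],[0,0,0]], gripper=[0.03,0.03,0.03,0.03,0.03,0.03,0.03,0.03,0.03,0.03,0.03,0.03])

```text
time: 11.55
tool_pos: [0.5141, 0.2487, 0.12]
tcp_rot: [-2.187, -2.254, 0.001]
wrist_force: [0.1, 1.0, -1.2]
width: 0.519
grip_force: 42.0
```

```bash
python3 - <<'E'
from h import *
st=read_state(); im=vision.read_camera("wrist"); np.save("w5.npy",im); np.save("w5s.npy",np.r_[st["tool_pos"],st["tcp_rot"]]); save(im,"pics/w5.png")
print(st["tool_pos"],st["tcp_rot"],st["wrist_force"])
E
```

```text
[0.51406008 0.24868536 0.11996059] [-2.18702524e+00 -2.25427772e+00  1.46687329e-03] [ 0.10807507  1.00330409 -1.17269107]
```

View pics/w5.png

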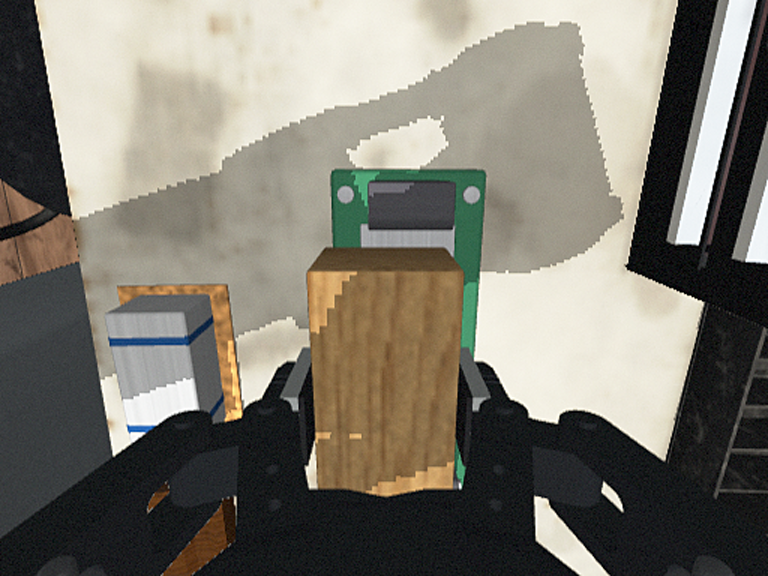

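The pine block is held squarely with its far top edge at row 270 (columns 308–462). The anvil sits ahead of it at (412,205) over the empty bed.

```bash
python3 - <<'E'
from h import *
a=np.load("w5s.npy"); s=dict(tool_pos=a[:3],tcp_rot=a[3:]); T=Ro.from_rotvec(a[3:]).as_matrix(); print(np.degrees(np.arctan2(T[1,0],T[0,0])))
im=np.load("w5.npy").astype(int)
print("col 256 rows 145-190:",[(v,im[v,256].sum()//3) for v in range(140,190,2)])
for u,v in((308,269),(385,269),(462,269)):
    X=onz("wrist",u/1.5,v/1.5,a[2]+.038-.0121,s); print("block",np.round(T.T@(X-a[:3]),4))
X=onz("wrist",412/1.5,224/1.5,.012,s);print("bed at anvil foot",X)
for u in (369,455): print("anvil sides",onz("wrist",u/1.5,190/1.5,.056,s))
for u in (361,455): print("bed sides",onz("wrist",u/1.5,236/1.5,.012,s))
E
```

```text
91.73507517592915
col 256 rows 145-190: [(140, np.int64(65)), (142, np.int64(73)), (144, np.int64(74)), (146, np.int64(62)), (148, np.int64(58)), (150, np.int64(60)), (152, np.int64(30)), (154, np.int64(160)), (156, np.int64(165)), (158, np.int64(168)), (160, np.int64(164)), (162, np.int64(166)), (164, np.int64(144)), (166, np.int64(50)), (168, np.int64(57)), (170, np.int64(61)), (172, np.int64(68)), (174, np.int64(67)), (176, np.int64(74)), (178, np.int64(61)), (180, np.int64(79)), (182, np.int64(122)), (184, np.int64(112)), (186, np.int64(105)), (188, np.int64(111))]
block [ 0.0424 -0.0211 -0.0259]
block [ 0.0424  0.0005 -0.0259]
block [ 0.0424  0.022  -0.0259]
bed at anvil foot [0.52896995 0.2867636  0.012     ]
anvil sides [0.50505145 0.30770422 0.056     ]
anvil sides [0.54556735 0.30895946 0.056     ]
bed sides [0.49926991 0.27878764 0.012     ]
bed sides [0.5546314  0.28051687 0.012     ]
```

Emit:
jog_arm(turn=[[0,0,0],[0,0,0],[0,0,0],[0,0,0],[0,0,0]], delta_pos=[[-0.0085,0.0155,0],[0,0,0.02],[0,0,0.02],[0,0,0],[0,0,0]], gripper=[0.03,0.03,0.03,0.03,0.03])

```text
time: 12.02
tool_pos: [0.5295, 0.2402, 0.079]
tcp_rot: [-2.187, -2.253, 0.005]
wrist_force: [0.5, 0.5, -1.3]
width: 0.522
grip_force: 42.0
```

```bash
python3 - <<'E'
from h import *
st=read_state(); im=vision.read_camera("wrist"); np.save("w6.npy",im); np.save("w6s.npy",np.r_[st["tool_pos"],st["tcp_rot"]])
print(st["tool_pos"],st["tcp_rot"])
im2=vision.read_camera("side"); np.save("s6.npy",im2)
a=cv2.resize(im[100:230,180:340],None,fx=3.75,fy=3.75,interpolation=cv2.INTER_CUBIC)
cv2.imwrite("pics/w6.png",a[:,:,::-1])
E
```

```text
[0.52946557 0.24015335 0.0790208 ] [-2.18745895 -2.25303509  0.00504255]
```

View pics/w6.png

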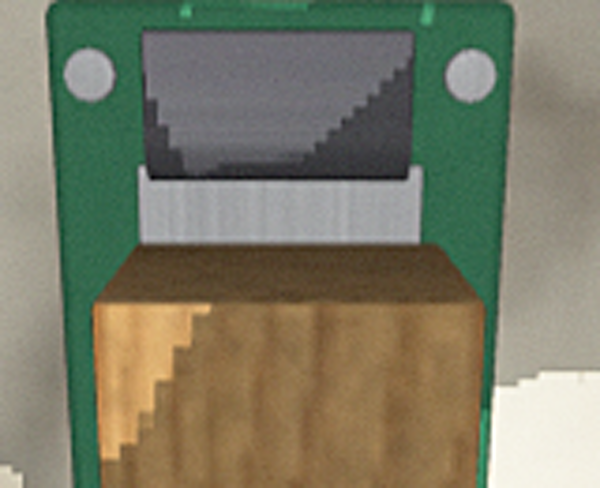

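The crop shows the anvil's near rounded edge at crop row 178. The block's lower far edge is at row 243 and its upper far edge at row 303. The camera is beyond the anvil face, so what shows is the anvil's edge and not its foot.

```bash
python3 - <<'E'
from h import *
a=np.load("w6s.npy"); s=dict(tool_pos=a[:3],tcp_rot=a[3:])
f=lambda u,v,z: np.round(onz("wrist",180+u/3.75,100+v/3.75,z,s),4)
print("cam",ray("wrist",0,0,s)[0])
for z in (.036,.04,.044,.048,.056): print("anvil edge",z,f(280,178,z), "width at back",f(142,30,z)[0]-f(413,30,z)[0], "front", f(150,178,z)[0]-f(408,178,z)[0])
print("block low edge",f(137,243,a[2]-.0121),f(440,243,a[2]-.0121)); print("block top edge",f(94,303,a[2]-.0121+.038),f(485,303,a[2]-.0121+.038))
E
```

```text
cam [0.52834732 0.31037194 0.22133012]
anvil edge 0.036 [0.5271 0.2873 0.036 ] width at back -0.04510000000000003 front -0.04459999999999997
anvil edge 0.04 [0.5271 0.2878 0.04  ] width at back -0.04410000000000003 front -0.04359999999999997
anvil edge 0.044 [0.5271 0.2883 0.044 ] width at back -0.04310000000000003 front -0.04269999999999996
anvil edge 0.048 [0.5271 0.2888 0.048 ] width at back -0.042200000000000015 front -0.04169999999999996
anvil edge 0.056 [0.5272 0.2898 0.056 ] width at back -0.040200000000000014 front -0.03970000000000007
block low edge [0.5066 0.281  0.0669] [0.551  0.2824 0.0669]
block top edge [0.507  0.2813 0.1049] [0.5509 0.2826 0.1049]
```

Emit:
jog_arm(turn=[[0,0,0],[0,0,0],[0,0,0],[0,0,0],[0,0,0],[0,0,0],[0,0,0],[0,0,0],[0,0,0],[0,0,0]], delta_pos=[[0.0025,-0.001,0],[0,0,0.008],[0,0,0.008],[0,0,0.008],[0,0,0.008],[0,0,0.008],[0,0,0.006],[0,0,0.004],[0,0,0.002],[0,0,0]], gripper=[0.03,0.03,0.03,0.03,0.03,0.03,0.03,0.03,0.03,0.03])

```text
time: 12.95
tool_pos: [0.5292, 0.2426, 0.0273]
tcp_rot: [-2.19, -2.252, 0.002]
wrist_force: [-0.3, 1.2, -1.2]
width: 0.514
grip_force: 42.0
```

Emit:
jog_arm(turn=[[0,0,0],[0,0,0],[0,0,0],[0,0,0]], delta_pos=[[0,0,0.0015],[0,0,0.001],[0,0,0.0005],[0,0,0]], gripper=[0.03,0.03,0.03,0.03])

```text
time: 13.28
tool_pos: [0.5301, 0.2429, 0.0255]
tcp_rot: [2.19, 2.252, 0.001]
wrist_force: [-0.4, 1.6, -0.8]
width: 0.522
grip_force: 42.1
```

Emit:
jog_arm(turn=[[0,0,0],[0,0,0],[0,0,0],[0,0,0],[0,0,0],[0,0,0],[0,0,0]], delta_pos=[[0,0,0.001],[0,0,0.0005],[0,0,0],[0,0,0],[0,0,0],[0,0,0],[0,0,0]], gripper=[0.03,0.03,0.03,0.05,0.065,0.08,0.08])

```text
time: 13.87
tool_pos: [0.5297, 0.2425, 0.0235]
tcp_rot: [-2.19, -2.252, 0.001]
wrist_force: [0.2, 0.3, 0.2]
width: 0.937
grip_force: 0.0
```

Emit:
jog_arm(turn=[[0,0,0],[0,0,0],[0,0,0],[0,0,0],[0,0,0],[0,0,0],[0,0,0],[0,0,0],[0,0,0],[0,0,0]], delta_pos=[[0,0,-0.015],[0,0,-0.035],[0,0,-0.04],[0,0,-0.04],[0,0,-0.03],[-0.035,0,0],[-0.035,0,0],[-0.01,0,0],[0,0,0],[0,0,0]], gripper=[0.08,0.08,0.08,0.08,0.08,0.08,0.08,0.08,0.08,0.08])

```text
time: 14.7
tool_pos: [0.5319, 0.1625, 0.1835]
tcp_rot: [-2.192, -2.25, -0.0]
wrist_force: [0.3, 0.8, 0.0]
width: 0.939
grip_force: 0.0
```

```bash
python3 - <<'E'
from h import *
st=read_state(); im=vision.read_camera("wrist"); s=vision.read_camera("side")
print(st["time"],st["tool_pos"],st["wrist_force"])
a=cv2.resize(im[0:300,60:340],(560,600),interpolation=cv2.INTER_CUBIC); b=cv2.resize(s[170:290,190:330],None,fx=1.7,fy=1.7,interpolation=cv2.INTER_CUBIC)
o=np.zeros((600,800,3),np.uint8);o[:,:560]=a;o[:b.shape[0],560:560+b.shape[1]]=b
cv2.imwrite("pics/end.png",o[:,:,::-1])
E
```

```text
14.7 [0.53193266 0.16250054 0.18345562] [0.27888443 0.84715247 0.00174169]
```

View pics/end.png

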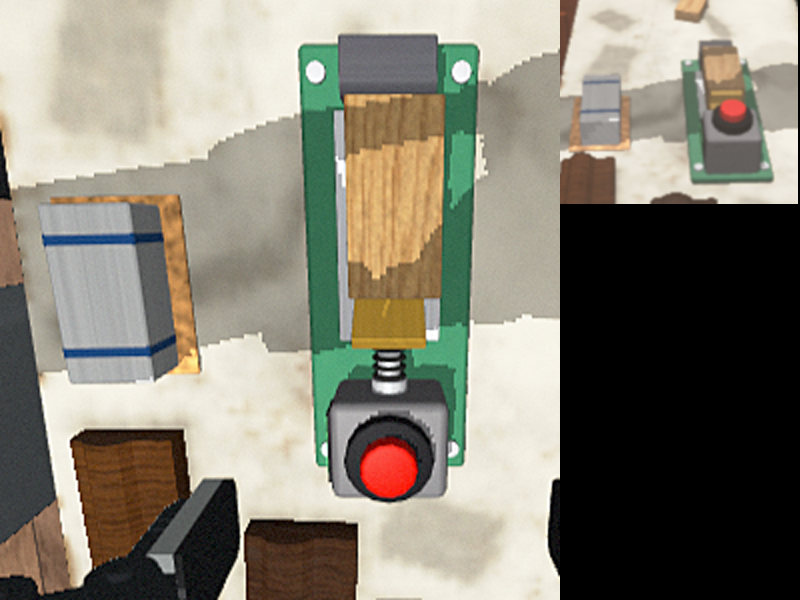

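The final view shows the pine block lying flat, its end against the anvil (row 93) with the plunger on its other end (row 298). The master is flat on the pad at (110,290), and the gripper is clear.

```bash
python3 -c "
from workcell import ticket
print(ticket.finish_job())"
```

```text
the job is handed in; nothing more can be done
None
```

The job is handed in at about 15 s of the 61 s allowed: I pressed the zero key with the master in place, laid the master flat on the cork pad, and seated the pine block between anvil and plunger, both blocks released; no verdict came back.

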